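# Seat the block and snap the toggle clamp shut

## Task

In the fixture that holds the steel block, push the block with the fingertips along its channel until it is fully home against the stop, then push that fixture's clamp handle over past centre so that it snaps shut and clamps the block. Only push: do not lift the block, and leave the empty fixture's clamp open and the other things where they are.

Things in the scene. Friction and masses are not known exactly. Their poses are not given: they have to be found in the camera images.
- fixture: inspection fixture fixed to the table, the one with the steel block in it: plate 190 x 80 x 12 mm. Origin: table level, under the stop's front face (plate reaches 125 mm before, 65 mm behind it). +x runs along the channel from its open end to the stop, within 0.3 rad of world +x; +z up. Channel rails: 44 mm apart, 8 mm high above the plate (tops 20 mm above the table).
- fixture_stop (a point): middle of the stop's front face, 27 mm above the table; axes as the fixture. The stop is a bar 10 mm thick, 64 mm wide, its top 36 mm above the table.
- clamp_pivot (a point): fixed point on the clamp's hinge axis, 25 mm behind the stop face, 50 mm above the table, between two upright cheeks (tops 64 mm above the table, 34 mm over both); axes as the fixture.
- block: machined steel block, 70 mm long (its x, along the channel) x 40 x 30 mm high, about 0.45 kg, lying on the plate between the rails, 15 to 40 mm short of the stop at the start. Origin: centre of its underside, 12 mm above the table. Home when its end face touches the stop: origin 35 mm before the stop face along the fixture's x.
- clamp (a joint): toggle clamp angle, rad; handle and presser arm are one rigid lever. 0 = open (end stop; handle leans away from the block), grows as the handle goes towards the block, about 1.25 when its foot stands on the block (1.36 with nothing under it). Sprung over centre: below about 0.65 it springs back open, beyond that it snaps shut and presses by itself. Takes about 4 N square to the handle at first (10-15 N if pushed level), then less.
- clamp_knob (a point): centre of the black ball knob (24 mm) on the clamp's straight handle (10 mm thick), 95 mm from the pivot, moving in the fixture's x-z plane. Open: 61 mm behind the pivot (86 mm behind the stop face), 123 mm above the table. Handle upright: above the pivot, 145 mm above the table. Shut: 50 mm before the pivot, 131 mm above the table.
- clamp_foot: rubber-faced presser foot (16 mm across, swivels slightly) on the clamp's other arm, 60 mm from the pivot. Origin: on the arm's axis, 8 mm above its pressing face. Open: raised arm and foot stand above the stop (20 mm before to 25 mm behind its face), up to about 117 mm above the table. Shut: foot on the middle of the top of the seated block.
- spare_fixture: a second, identical fixture with an empty channel, beside the first (either may be the left one). Leave it as it is.
- spare_clamp (a joint): angle of the empty fixture's clamp, rad, same meaning; 0 (open) at the start, to be left so.
- ring_gauge: thick steel ring, 56 mm across, 18 mm high, loose bystander; origin at its underside's centre. Not to be disturbed.
- plug_gauge: steel stepped pin standing upright, 28 mm thick, 75 mm high, loose bystander; origin at its underside's centre. Not to be disturbed.
- v_block: steel V-block 60 x 45 x 42 mm, loose bystander; origin at its underside's centre. Not to be disturbed.
- wrench: steel open-ended wrench lying flat, loose bystander; origin at its underside's centre (lying: near its middle). Not to be disturbed.
- oil_bottle: grey bottle, 48 mm across, 110 mm high, loose bystander; origin at its underside's centre. Not to be disturbed.
- gauge_pin: upright steel cylinder 20 mm across, 50 mm high, loose bystander; origin at its underside's centre. Not to be disturbed.
- parts_tray: open blue plastic tray 120 x 90 x 40 mm, loose bystander; origin at its underside's centre. Not to be disturbed.
There are look-alikes about, which are no part of the job. What is shaped like the block but red or yellow is not meant.

How it is judged:
On the way, in this order (a step that is already met when the one before it is completed fails the run):
1. the block is pushed home against the stop while the clamp is still open (x of block in the frame of fixture_stop above -0.0375 m and z of block in the frame of fixture_stop below -0.01 m and value of joint clamp below 0.3 rad), for 0.2 s.
2. the clamp has snapped shut with its foot on the block (value of joint clamp above 1.15 rad and contact force between clamp_foot and block above 2 N), for 0.2 s.
At the end, for the whole second after the job is handed in: the block is against the stop (gap under 2.5 mm) and flat on the plate, the clamp is shut (joint above 1.15) with its foot pressing on the block by more than 2 N, all at rest, and the empty fixture's clamp is open (below 0.15) (all of step 2 and x of block in the frame of fixture_stop above -0.0375 m and z of block in the frame of fixture_stop below -0.01 m and linear speed of block below 0.01 m/s and velocity of joint clamp below 0.05 rad/s and value of joint spare_clamp below 0.15 rad); the robot touches nothing.
It fails at once if the block is lifted (more than 8 mm) (height (world z) of block above 0.02 m).
It fails at once if the empty fixture's clamp is moved (value of joint spare_clamp above 0.3 rad).
It fails at once if a bystander is moved by more than 20 mm (distance of any of ring_gauge, plug_gauge, v_block, wrench, oil_bottle, gauge_pin, parts_tray from where it was at the start of the episode above 0.02 m).
It also fails if it takes over 48 s, if anything falls off the work surface, if the arm or the gripper's body presses on something with over 40 N, if the wrist force passes 120 N, or if a joint passes its speed limit or range.

## Robot

A 7-joint arm with a two-finger parallel gripper is mounted at the origin on the work surface. World frame = base frame: x ahead of the robot, y to its left, z up, the work surface at z = 0. Lengths are in m, angles in rad, forces in N, time in s.
With the tool pointing down it reaches from about 0.35 to 0.9 m from the base axis. Payload 19.9 kg.
Tool frame: the origin (TCP) lies between the finger pads; the fingertips stand env.tip_extent ahead of it and the grasp point (between the pads) lies 11 mm behind it (env.tip_extent is the distance from the TCP to the fingertips, in m); z points along the fingers, y is the line along which they close (so a half turn about z gives the same grasp; the last joint's range is limited). The gripper opens to 94 mm and grips with 3 to 60 N. Pads are 16 mm wide; open, the fingers measure 119 mm over their backs; the gripper's body (75 mm by 177 mm) begins 78 mm behind the grasp point.
Start: joints at [1.181, 0.417, -0.01, 1.614, 0.005, 1.111, -0.053], TCP at [0.214, -0.587, 0.213] pointing down, gripper open.
Joint ranges: [-2.81, 2.81], [-0.39, 2.02], [-1.27, 1.25], [0.06, 2.57], [-1.19, 4.33], [0.19, 2], [-2.82, 2.82]. Speed limits (rad/s): [1.89, 1.89, 2.39, 2.39, 3.01, 3.01, 3.01].

## Interface

Orientations are given as a unit quaternion [w, x, y, z].
In Python, from station import env gives the robot as it stands. The module is installed in compiled form; this text tells all that it offers.
- The arm moves only by the tool arm_command, never from a script. Its argument "plan" is a list of rows, each a list of 7 numbers: the gripper command: -1 is shut, 1 is fully open, values between are in proportion, then the shift along the tool's x, y, z in cm, then the turn, a rotation vector about the tool's x, y, z in rad. In form: [[grip, dx, dy, dz, rx, ry, rz], ...]. A call has 1 to 20 rows; each row is the pose to reach, as a shift and turn from the pose commanded when the call began, along the tool's axes at that moment; what a row does not reach only later rows make up. A row lasts 1/12 s, in which the tool goes at most 41.7 mm and 7.16 degrees, less where a joint would pass 70% of its speed; a pose out of reach is approached as far as the arm can. A call with a gripper value outside its range is refused whole. The fingers move at their own pace and stop on an object; "force" is the grip in N (left out, the last holds). Time passes only in rows, so rows that repeat a pose let the fingers close. It gives the time, the measured TCP pose, the force, the opening and the grip force at its end, in the units of the state.
- env.state(): the state, without advancing time (a new reading comes with each control period).
- env.snapshot(name): name is "scene" or "top" or "wrist"; returns the picture (384x512x3 uint8, red, green, blue); there is no depth.
- env.get_calibration(name): a dict with "fx", "fy", "cx", "cy" (pixels), "rvec" (rotation vector, rad) and "tvec" (3), from world to camera coordinates, as OpenCV has them. Camera axes: x right, y down, z forward; pixel columns grow to the right and rows downward; lengths in m; the calibration is good to about 2 mm. A picture is of the moment at which its call begins: read the wrist's pose just before it. get_calibration takes no time and is no camera call; for the wrist camera it gives the pose at the moment of the call.
- env.finish_job(): hands the job in; it is judged then, once.
The state is a dict: "time": time; "qpos": joint angles; "qvel": joint speeds; "tau": joint torques, N m; "eef_pos": TCP position; "ee_rot": TCP orientation; "ft_force": force on the tool from outside, world axes, zero at the start; "ft_torque": the same for the moment, N m; "opening": opening from 0.0 (shut) to 1.0 (fully open); "gripper_force": force on a finger pad.
Only numpy, scipy, OpenCV 4.12 (cv2) and the standard library are available. Lean on these libraries where they do the work, as an engineer would, in place of code of your own. Each camera call takes 0.05 s, during which the arm holds its last target. There are 200 camera calls.

## Working session

There is one attempt and no reset: what is moved stays moved. The work goes in short steps, Python scripts to look and compute and a tool call to move; the robot and the scene stay as the last step left them, time stands still between calls to the robot, and variables do not carry over. Pictures are saved under pics/ and viewed, at most 10 in all, crops included, and the job is handed in when it is done.

Besides the shell and the picture viewer there is one more tool, called after "Request:" by a JSON object that holds its "fn" and its "kwargs", one argument or row to a line. arm_command: Moves the arm, as the interface text tells. Its arguments: {"type":"object","properties":{"plan":{"type":"array"},"force":{"type":"number"}},"required":["plan"]}

```bash
mkdir -p pics
python3 - <<'E'
from station import env
import cv2
print(env.state()); print(env.tip_extent)
for n in("scene","top"):
    im=env.snapshot(n); cv2.imwrite(f"pics/{n}0.png",im[:,:,::-1]); print(n,env.get_calibration(n))
E
```

```text
{'time': 0.0, 'qpos': array([ 1.18048746,  0.41799499, -0.01030835,  1.6141523 ,  0.00470977,
        1.11073825, -0.05304679]), 'qvel': array([-0.00037831,  0.00010146, -0.00043744, -0.0016057 ,  0.00066101,
        0.00042385, -0.00051737]), 'tau': array([ 5.72277222e-04, -8.51233864e+01,  6.41114172e-01, -4.25994229e+01,
       -4.84865124e-02,  1.86995947e-02,  9.92632545e-05]), 'eef_pos': array([ 0.21347276, -0.58701653,  0.21282136]), 'ee_rot': array([-6.14349659e-04,  9.84832409e-01,  1.73507126e-01, -1.59135140e-04]), 'ft_force': array([-0.3054491 ,  0.30557279,  0.65147826]), 'ft_torque': array([ 0.00627809,  0.03669829, -0.03802303]), 'gripper_force': 0.0, 'opening': 1.000267294746831}
0.008
scene {'fx': 474.60794609603937, 'fy': 474.60794609603937, 'cx': 257.99941569443683, 'cy': 188.9862263649281, 'rvec': array([ 2.39910842,  0.84812892, -0.26843023]), 'tvec': array([-0.43412975, -0.21102411,  1.53365777])}
top {'fx': 450.3436082687091, 'fy': 450.3436082687091, 'cx': 255.25618383623333, 'cy': 196.14461450978308, 'rvec': array([ 2.12420824, -2.172747  ,  0.12820343]), 'tvec': array([0.03070244, 0.5540715 , 1.43199891])}
```

View pics/scene0.png

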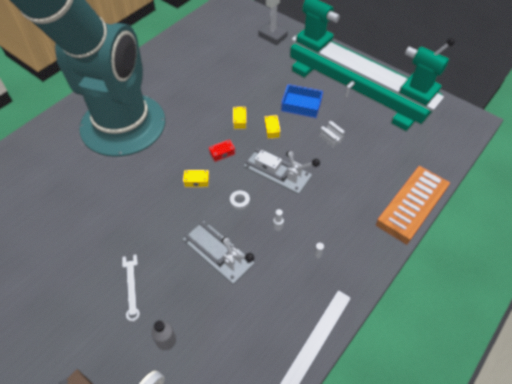

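View pics/top0.png

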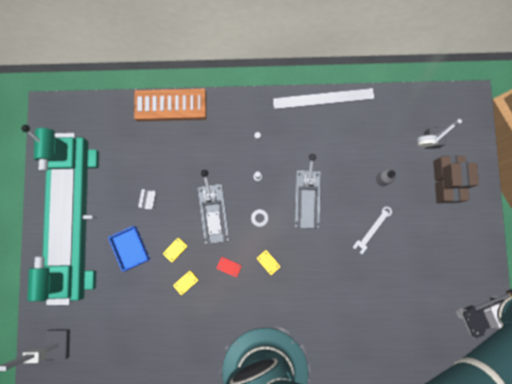

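The candidates in the top view are the left fixture (213,215), which seems to hold a light block, and the right fixture (307,200), which seems empty. The red block (228,267) and the yellow ones (175,250), (185,282), (268,262) are decoys. I'll check the choice in a close crop.

```bash
cat > h.py <<'E'
import cv2,numpy as np
from station import env
def cal(n):
    c=env.get_calibration(n);K=np.array([[c['fx'],0,c['cx']],[0,c['fy'],c['cy']],[0,0,1]])
    return K,cv2.Rodrigues(np.array(c['rvec']))[0],np.array(c['tvec']),np.array(c['rvec'])
def ray(n,uv,z):
    K,R,t,_=cal(n);C=-R.T@t;d=R.T@np.linalg.inv(K)@np.array([*uv,1.]);return C+d*(z-C[2])/d[2]
def proj(n,P):
    K,R,t,r=cal(n);return cv2.projectPoints(np.array(P,float).reshape(-1,3),r,t,K,None)[0].reshape(-1,2)
E
python3 - <<'E'
from h import *
a=cv2.imread('pics/top0.png');b=cv2.imread('pics/scene0.png')
f=lambda i,x,y,w,h,s:cv2.resize(i[y:y+h,x:x+w],None,fx=s,fy=s,interpolation=cv2.INTER_CUBIC)
cv2.imwrite('pics/crop1.png',np.hstack([f(a,185,160,60,95,6),f(b,236,135,95,71,6)[:1,:1].repeat(570,0).repeat(4,1)*0,f(a,285,145,60,95,6)]))
# rough
for uv in [(213,215),(307,200)]: print(ray('top',uv,.012))
print(ray('top',(205,173),.123))
E
```

```text
[0.49833453 0.15924742 0.012     ]
[ 0.54096238 -0.15235881  0.012     ]
[0.61903661 0.17110066 0.123     ]
```

View pics/crop1.png

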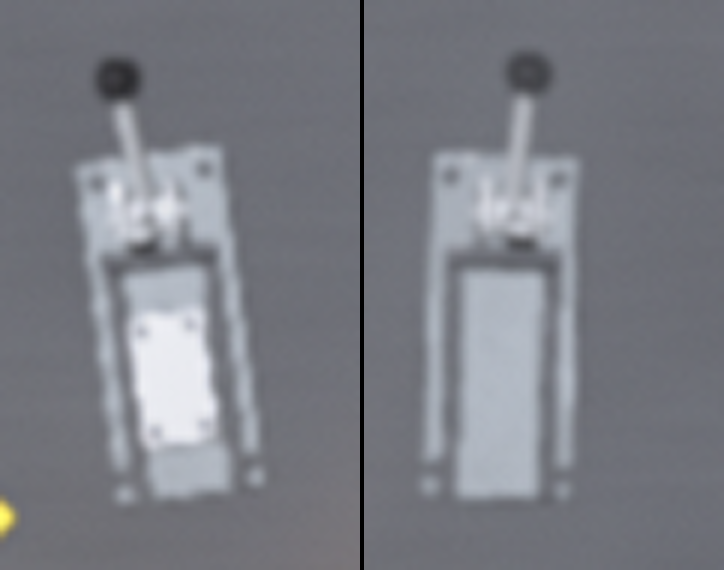

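The crop shows the white steel block in the left fixture (crop (172,380), top view about (213,223)). The right fixture's channel is empty. I'm taking the left fixture and measuring it.

Run:
```python
from h import *
c=lambda x,y:((x+.5)/6-.5+185,(y+.5)/6-.5+160)
P=np.array([ray('top',c(*p),.012)[:2] for p in [(77,168),(219,148),(262,480),(123,497)]])
print(P, [np.linalg.norm(P[i]-P[i-1]) for i in range(4)])
d=P[0]+P[1]-P[2]-P[3]; yaw=np.arctan2(d[1],d[0]); ctr=P.mean(0)
ax=np.array([np.cos(yaw),np.sin(yaw)]); print('yaw',yaw,'origin',ctr+ax*.030)
a=cv2.imread('pics/top0.png')
g=a.min(2); m=np.zeros_like(g); m[205:240,202:226]=(g[205:240,202:226]>205)
cn=max(cv2.findContours(m,0,2)[0],key=cv2.contourArea); r=cv2.minAreaRect(cn); print(r)
B=np.array([ray('top',p,.042)[:2] for p in cv2.boxPoints(r)]);print('block',B.mean(0),[np.linalg.norm(B[i]-B[i-1]) for i in range(2)])
e=max((B[1]-B[0],B[2]-B[1]),key=np.linalg.norm);print('blockyaw',np.arctan(e[1]/e[0]))
k=np.zeros_like(g);k[165:182,195:215]=a[165:182,195:215].max(2)<70
M=cv2.moments(k,True);kn=ray('top',(M['m10']/M['m00'],M['m01']/M['m00']),.123)[:2];print('knob',kn,M['m00'])
rel=lambda p:(np.dot(p-ctr-ax*.03,ax),np.dot(p-ctr-ax*.03,[-ax[1],ax[0]]))
print('rel',rel(kn),rel(B.mean(0)))
```

```text
[[0.59107478 0.21030317]
 [0.60042996 0.13132289]
 [0.4163994  0.11000459]
 [0.40884183 0.18606625]] [np.float64(0.18383764232463679), np.float64(0.07953241176267989), np.float64(0.18526120568351162), np.float64(0.07643620314403007)]
yaw 0.12374278239152976 origin [0.5339571  0.16312704]
((213.48997497558594, 222.4299774169922), (21.920310974121094, 11.596552848815918), 81.8698959350586)
block [0.47162285 0.15475521] [np.float64(0.07093499898841049), np.float64(0.03752180060975904)]
blockyaw 0.13030447398342665
knob [0.61971936 0.17336646] 30.0
rel (np.float64(0.08637031341092667), np.float64(-0.00042427913309427514)) (np.float64(-0.06289092860536702), np.float64(-0.0006140706853222551))
```

Request:
{"fn": "arm_command", "kwargs": {
  "plan": [
    [-1,36,-22,0,0,0,0.224],
    [-1,36,-22,0,0,0,0.224],
    [-1,36,-22,0,0,0,0.224],
    [-1,36,-22,0,0,0,0.224],
    [-1,36,-22,0,0,0,0.224],
    [-1,36,-22,0,0,0,0.224],
    [-1,36,-22,0,0,0,0.224],
    [-1,36,-22,0,0,0,0.224],
    [-1,43.9,-62.3,0,0,0,0.224],
    [-1,43.9,-62.3,0,0,0,0.224],
    [-1,43.9,-62.3,0,0,0,0.224],
    [-1,43.9,-62.3,0,0,0,0.224],
    [-1,43.9,-62.3,0,0,0,0.224],
    [-1,43.9,-62.3,0,0,0,0.224],
    [-1,43.9,-62.3,0,0,0,0.224],
    [-1,43.9,-62.3,0,0,0,0.224],
    [-1,43.9,-62.3,0,0,0,0.224],
    [-1,43.9,-62.3,0,0,0,0.224],
    [-1,43.9,-62.3,0,0,0,0.224],
    [-1,43.9,-62.3,0,0,0,0.224]
  ]
}}

```text
time: 1.77
eef_pos: [0.4123, 0.1529, 0.2137]
ee_rot: [-0.001, 0.998, 0.064, 0.0]
ft_force: [0.2, 0.6, -0.2]
opening: 0.006
gripper_force: 0.0
```

Run:
```python
from h import *
s=env.state();print(s['eef_pos'],s['ee_rot'])
K,R,t,r=cal('wrist');print(-R.T@t,R[2])
im=env.snapshot('wrist');cv2.imwrite('pics/w1.png',im[:,:,::-1])
y=.125;ax=np.array([np.cos(y),np.sin(y)]);o=np.array([.534,.163])
W=lambda x,yy,z:[*(o+ax*x+yy*np.array([-ax[1],ax[0]])),z]
print(proj('wrist',[W(0,0,.036),W(-.028-.07,0,.042),W(-.125,.04,.012),W(-.125,-.04,.012)]))
```

```text
[0.41231654 0.15292554 0.21369522] [-5.70472765e-04  9.97920878e-01  6.44479600e-02  2.39141604e-04]
[0.49240263 0.16239324 0.38540009] [-0.27701617 -0.03448177 -0.96024635]
[[256.45286497  60.58074223]
 [255.65087705 155.6030056 ]
 [222.28797301 173.38515126]
 [287.84716309 173.6962076 ]]
```

View pics/w1.png

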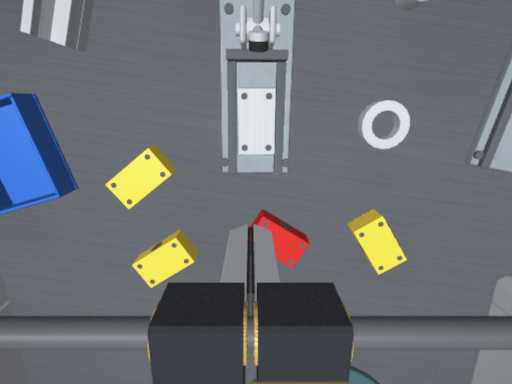

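The wrist view agrees with the model: the block's near edge is at row 155, the stop face near row 59 and the channel centre at column 256. The fingertips at (250,228) are clear to descend.

Request:
{"fn": "arm_command", "kwargs": {
  "plan": [
    [-1,0,0,5,0,0,0],
    [-1,0,0,10,0,0,0],
    [-1,0,0,14,0,0,0],
    [-1,0,0,14,0,0,0],
    [-1,0,0,14,0,0,0],
    [-1,0,0,14,0,0,0]
  ]
}}

```text
time: 2.32
eef_pos: [0.4129, 0.1482, 0.0734]
ee_rot: [-0.0, 0.998, 0.063, -0.001]
ft_force: [-0.7, -0.2, -0.2]
opening: 0.006
gripper_force: 0.0
```

Request:
{"fn": "arm_command", "kwargs": {
  "plan": [
    [-1,0,0,2.5,0,0,0],
    [-1,0,0,4.3,0,0,0],
    [-1,0,0,4.3,0,0,0],
    [-1,0,0,4.3,0,0,0],
    [-1,0.5,0,4.3,0,0,0],
    [-1,1,0,4.3,0,0,0],
    [-1,1.4,0,4.3,0,0,0],
    [-1,1.7,0,4.3,0,0,0],
    [-1,2.0,0,4.3,0,0,0],
    [-1,2.3,0,4.3,0,0,0],
    [-1,2.6,0,4.3,0,0,0],
    [-1,2.9,0,4.3,0,0,0],
    [-1,3.2,0,4.3,0,0,0],
    [-1,3.2,0,4.3,0,0,0]
  ]
}}

```text
time: 3.48
eef_pos: [0.4457, 0.1523, 0.0305]
ee_rot: [-0.0, 0.998, 0.062, 0.0]
ft_force: [0.4, -0.2, 0.2]
opening: 0.004
gripper_force: 0.0
```

Request:
{"fn": "arm_command", "kwargs": {
  "plan": [
    [-1,0.2,0,0,0,0,0],
    [-1,0.4,0,0,0,0,0],
    [-1,0.6,0,0,0,0,0],
    [-1,0.8,0,0,0,0,0]
  ]
}}

```text
time: 3.82
eef_pos: [0.4531, 0.1532, 0.0304]
ee_rot: [-0.0, 0.998, 0.062, -0.0]
ft_force: [-2.1, 0.5, -0.2]
opening: 0.004
gripper_force: 1.1
```

Run:
```python
from h import *
im=env.snapshot('wrist');cv2.imwrite('pics/w2.png',im[:,:,::-1])
print(env.state()['ft_force'])
```

```text
[-0.18463898  0.34674675 -1.17468653]
```

View pics/w2.png

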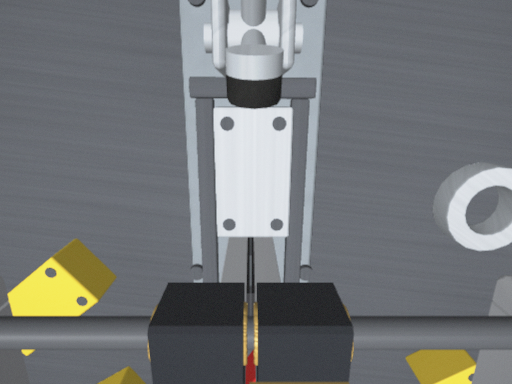

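The fingers have the block and are moving it. Its far edge is at row 108 and the stop face near row 97, so roughly 5 mm remains.

Request:
{"fn": "arm_command", "kwargs": {
  "plan": [
    [-1,0.15,0,0,0,0,0],
    [-1,0.3,0,0,0,0,0],
    [-1,0.45,0,0,0,0,0],
    [-1,0.55,0,0,0,0,0]
  ]
}}

```text
time: 4.2
eef_pos: [0.4574, 0.1537, 0.0303]
ee_rot: [0.0, 0.998, 0.062, -0.001]
ft_force: [-16.2, -1.5, 11.8]
opening: 0.006
gripper_force: 7.8
```

Request:
{"fn": "arm_command", "kwargs": {
  "plan": [
    [-1,0.05,0,0,0,0,0],
    [-1,0.1,0,0,0,0,0],
    [-1,0.1,0,0,0,0,0],
    [-1,0.1,0,0,0,0,0]
  ]
}}

```text
time: 4.53
eef_pos: [0.4574, 0.1536, 0.0301]
ee_rot: [0.001, 0.998, 0.063, -0.002]
ft_force: [-16.0, -1.3, 11.1]
opening: 0.006
gripper_force: 7.9
```

Run:
```python
from h import *
im=env.snapshot('wrist');cv2.imwrite('pics/w3.png',cv2.resize(im[50:250,150:350,::-1],None,fx=3,fy=3,interpolation=2))
```

```text
(no output)
```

View pics/w3.png

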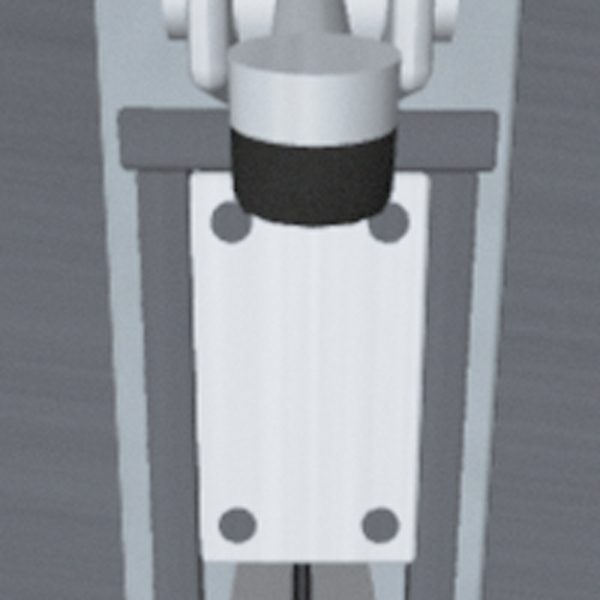

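The block's far edge touches the stop at crop row about 172, with 16 N of push, so it is home. Next I back off, rise and go over to behind the knob.

Request:
{"fn": "arm_command", "kwargs": {
  "plan": [
    [-1,-0.5,0,0,0,0,0],
    [-1,-2,0,0,0,0,0],
    [-1,-2,0,0,0,0,0],
    [-1,-2,0,-4,0,0,0],
    [-1,-2,0,-8,0,0,0],
    [-1,-2,0,-12,0,0,0],
    [-1,-2,0,-16,0,0,0],
    [-1,-2,0,-19,0,0,0],
    [-1,-2,0,-19,0,0,0],
    [-1,2,0,-19,0,0,0],
    [-1,6,0,-19,0,0,0],
    [-1,10,0,-19,0,0,0],
    [-1,14,0,-19,0,0,0],
    [-1,18,0,-19,0,0,0],
    [-1,20.5,0,-19,0,0,0],
    [-1,20.5,0,-19,0,0,0],
    [-1,20.5,0,-19,0,0,0]
  ]
}}

```text
time: 6.0
eef_pos: [0.6635, 0.1796, 0.2191]
ee_rot: [-0.0, 0.998, 0.062, -0.001]
ft_force: [-0.2, -0.5, 0.5]
opening: 0.004
gripper_force: 0.0
```

Run:
```python
from h import *
im=env.snapshot('wrist');t=env.snapshot('top');print(env.state()['eef_pos'])
cv2.imwrite('pics/w4.png',np.hstack([cv2.resize(t[150:250,180:260,::-1],None,fx=3.84,fy=3.84,interpolation=2),im[:,60:512,::-1]]))
```

```text
[0.66230078 0.17960955 0.22025244]
```

View pics/w4.png

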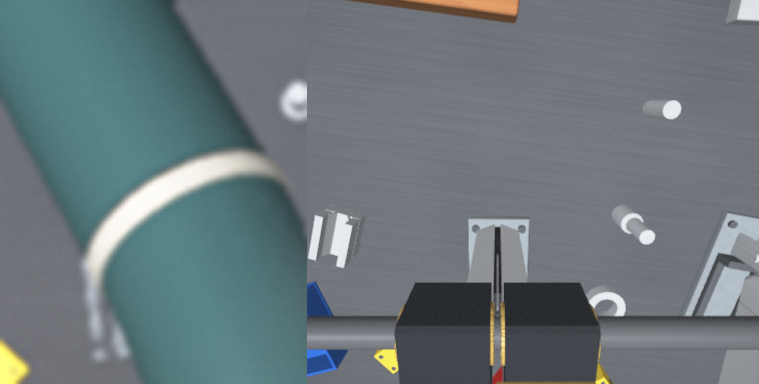

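The fingers are centred behind the knob, in line with the plate (composite column about 497), and the space below is free.

Request:
{"fn": "arm_command", "kwargs": {
  "plan": [
    [-1,0,0,4,0,0,0],
    [-1,0,0,8,0,0,0],
    [-1,0,0,9.9,0,0,0],
    [-1,0,0,9.9,0,0,0],
    [-1,0,0,9.9,0,0,0],
    [-1,-1,0,9.9,0,0,0],
    [-1,-2,0,9.9,0,0,0],
    [-1,-2.5,0,9.9,0,0,0],
    [-1,-3,0,9.9,0,0,0],
    [-1,-3.5,0,9.9,0,0,0]
  ]
}}

```text
time: 6.93
eef_pos: [0.6325, 0.1758, 0.127]
ee_rot: [-0.001, 0.998, 0.062, 0.006]
ft_force: [12.3, 0.4, 10.3]
opening: 0.003
gripper_force: 6.3
```

Request:
{"fn": "arm_command", "kwargs": {
  "plan": [
    [-1,-0.5,0,0,0,0,0],
    [-1,-1,0,0,0,0,0],
    [-1,-1.5,0,0,0,0,0],
    [-1,-2,0,0,0,0,0]
  ]
}}

```text
time: 7.27
eef_pos: [0.6098, 0.1731, 0.1246]
ee_rot: [-0.0, 0.998, 0.062, 0.003]
ft_force: [3.6, 0.4, 2.4]
opening: 0.006
gripper_force: 1.7
```

Working well: the force is falling as the handle comes up. Carry on past centre.

Request:
{"fn": "arm_command", "kwargs": {
  "plan": [
    [-1,-0.6,0,0,0,0,0],
    [-1,-1.2,0,0,0,0,0],
    [-1,-1.8,0,0,0,0,0],
    [-1,-2.4,0,0,0,0,0],
    [-1,-3,0,0,0,0,0],
    [-1,-3.6,0,0,0,0,0],
    [-1,-3.6,0,0,0,0,0]
  ]
}}

```text
time: 7.85
eef_pos: [0.5712, 0.1681, 0.1214]
ee_rot: [0.0, 0.998, 0.063, -0.0]
ft_force: [-1.2, -0.7, 0.5]
opening: 0.005
gripper_force: 0.0
```

Request:
{"fn": "arm_command", "kwargs": {
  "plan": [
    [-1,2,0,0,0,0,0],
    [-1,5,0,0,0,0,0],
    [-1,5,0,-4,0,0,0],
    [-1,5,0,-8,0,0,0],
    [-1,5,0,-12,0,0,0],
    [-1,5,0,-14,0,0,0],
    [-1,5,4,-14,0,0,0],
    [-1,4,8,-14,0,0,0],
    [-1,3,12,-14,0,0,0],
    [-1,2,16,-14,0,0,0],
    [-1,1,20,-14,0,0,0],
    [-1,0,24,-14,0,0,0],
    [-1,-1,28,-14,0,0,0],
    [-1,-2,32,-14,0,0,0],
    [-1,-2,32,-14,0,0,0],
    [-1,-2,32,-14,0,0,0],
    [-1,-2,32,-14,0,0,0]
  ]
}}

```text
time: 9.27
eef_pos: [0.5925, -0.1513, 0.2613]
ee_rot: [-0.0, 0.998, 0.062, -0.0]
ft_force: [-0.4, 0.9, -0.2]
opening: 0.006
gripper_force: 0.0
```

Run:
```python
from h import *
t=env.snapshot('top');s=env.snapshot('scene');print(env.state()['eef_pos'])
f=lambda i,x,y:cv2.resize(i[y:y+100,x:x+75,::-1],None,fx=5,fy=5,interpolation=2)
cv2.imwrite('pics/e.png',np.hstack([f(t,180,155),f(s,240,120)]))
```

```text
[ 0.59277224 -0.15030265  0.26142882]
```

View pics/e.png

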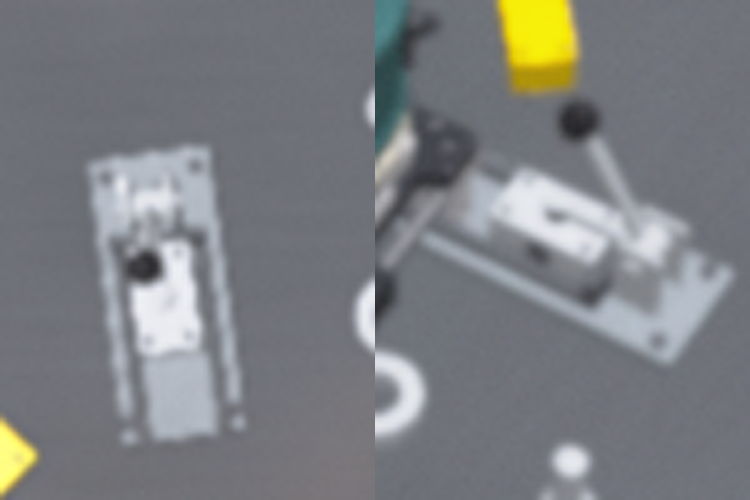

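The handle is over the block: the knob is at crop (145,265) and the foot is on the block. The block sits against the stop, and the robot is clear of everything.

```bash
python3 -c "
from station import env
print(env.finish_job())"
```

```text
the job is handed in; nothing more can be done
None
```

The block was pushed home against the stop and the clamp snapped shut on it, as seen in the last pictures; I left the spare clamp and bystanders alone, and handed the job in at about 9.5 s (no verdict was returned).

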